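# Find the rattling post and clamp it in the vise

## Robot

A 6-joint arm with a two-finger parallel gripper is mounted at the origin on the work surface. World frame = base frame: x ahead of the robot, y to its left, z up, the work surface at z = 0. Lengths are in mm, angles in rad, forces in N, time in s.
With the tool pointing down it reaches from about 375 to 925 mm from the base axis. Payload 5.7 kg.
Tool frame: the origin (TCP) lies at the very end of the fingers, on their centre line; the grasp point (between the pads) lies 19 mm behind it; z points along the fingers, y is the direction in which the jaws open and shut (so a half turn about z gives the same grasp; the last joint's range is limited). The gripper opens to 88 mm and grips with 3 to 60 N. Pads are 20 mm wide; open, the fingers measure 115 mm over their backs; the gripper's body (75 mm by 178 mm) begins 61 mm behind the grasp point.
Start: joints at [1.124, 0.359, 1.51, -0, 1.272, -0.115], TCP at [195.439, 567.244, 222.623] pointing down, gripper open.
Joint ranges: [-2.97, 2.97], [-1.01, 2.36], [0.21, 2.38], [-0.96, 4.11], [0.2, 2.71], [-2.98, 2.98]. Speed limits (rad/s): [2.39, 2.39, 3.14, 3.14, 3.14, 3.14].

## Interface

Orientations are given as a rotation vector (axis times angle).
In Python, from bench import arm gives the robot as it stands.
- The arm moves only by the tool drive_tool, never from a script. Its argument "targets" is a list of rows, each a list of 5 numbers: the shift along the tool's x, y, z as a fraction of full scale, then the turn about the tool's z as a fraction of full scale, then the closure, from -1 (fully open) to 1 (shut). In form: [[dx, dy, dz, roll, fingers], ...]. A call has 1 to 20 rows; each row shifts and turns the commanded pose from where the row before left it, along the tool's axes as they then stand; what a row does not reach is not made up. Full scale, the value 1, is 0.3 m for a shift and 30 degrees for a turn. A row lasts 1/12 s, in which the tool goes at most 41.7 mm and 7.16 degrees, less where a joint would pass 70% of its speed; a pose out of reach is approached as far as the arm can. A call with a number of a shift or a turn outside -1 to 1 is refused whole. A call with a gripper value outside its range is refused whole. The fingers move at their own pace and stop on an object; the grip force is fixed at half the most. Time passes only in rows, so rows that do not move let the fingers close. It gives the time, the measured TCP pose, the force and the opening at its end, in the units of the state.
- arm.get_obs(): the state, without advancing time (a new reading comes with each control period).
- arm.capture(name): name is "side" or "top"; returns the picture (400x640x3 uint8, red, green, blue); there is no depth.
- arm.camera_model(name): a dict with "fx", "fy", "cx", "cy" (pixels), "view" (4x4, takes a point from world to camera coordinates). Camera axes: x right, y down, z forward; pixel columns grow to the right and rows downward; lengths in mm; the calibration is good to about 2 mm. A picture is of the moment at which its call begins. camera_model takes no time and is no camera call.
- arm.close_job(): hands the job in, once; it reports no verdict.
The state is a dict: "clock": time; "q": joint angles; "joint_vel": joint speeds; "tau": joint torques, N m; "position": TCP position; "ee_rot": TCP orientation; "wrist_force": force on the tool from outside, world axes, zero at the start; "moment": the same for the moment, N m; "gripper_width": opening from 0.0 (shut) to 1.0 (fully open).
Only numpy, scipy, OpenCV 4.12 (cv2) and the standard library are available. Lean on these libraries where they do the work, as an engineer would, in place of code of your own. Each camera call takes 0.05 s, during which the arm holds its last target. There are 200 camera calls.

## Task

One of the three capped red posts in the rack has a loose round slug of steel shut inside: shake or tip the posts to find the one that rattles. Lay that post flat between the jaws of the blue vise, pushed right up against the work stop, and swing the lever over until it is clamped tight, so that its cap can be ground off. Leave the other two posts lying in the rack and do not disturb the spray can, the tape measure or the magnet.

Things in the scene. Friction and masses are not known exactly. Their poses are not given: they have to be found in the camera images.
- post_a: One of three posts that look alike, lying in the rack: red square steel tube 50 x 50 mm, 180 mm long, hollow, a bare-steel cap welded on each end. Origin: its centre; x along its length, z up at the start. 0.2 to 0.55 kg, differing by chance, so weight does not tell the faulty one.
- post_b: One of three posts that look alike, lying in the rack: red square steel tube 50 x 50 mm, 180 mm long, hollow, a bare-steel cap welded on each end. Origin: its centre; x along its length, z up at the start. Any one of the three may be the faulty one.
- post_c: One of three posts that look alike, lying in the rack: red square steel tube 50 x 50 mm, 180 mm long, hollow, a bare-steel cap welded on each end. Origin: its centre; x along its length, z up at the start. Same as the others to look at.
- rack: Fixed dark steel comb rack, 190 (x) by 280 mm (y), origin on the bench under its middle. Slots at y = -100, 0, +100 mm, one post in each, along x, underside at height 30 mm, middle at x = 0 +-4 mm. At both ends (26 to 95 mm from the middle) fins as high as the posts stand 4.5 mm off their sides: fingers fit only at the middle 52 mm of a post, with 50 mm free between posts.
- vise: Fixed blue vise with cam lever, bed 160 (x) by 215 mm (y from -150 to +65), bolt lugs 22 mm longer at its corners, origin on the bench. Jaws run along x from -42 to +42 mm; fixed jaw's face at y = +25 mm, moving jaw's at -33 mm when open; jaw tops at height 78 mm, bed between them at 30 mm. A clamped post sticks out 88 mm past the jaws at -x over the open bed; no room for fingers between jaws and post.
- vise_seat (a point): Where the centre of a post lies when it is clamped against the stop: 25 mm over the vise's bed, 55 mm above the bench, at x = -40 mm, y = 0 of the vise; axes as the vise.
- lever_knob (a point): Middle of the black upright knob on the vise's lever: 24 mm thick, top 25 mm above and foot 23 mm below this point, which is 85 mm above the bench. The lever swings level at a radius of 95 mm about an upright pivot at x = 0, y = -100 mm of the vise.
- vise_lever (a joint): Swing of the lever, rad. 0 (open): points to the vise's -y; grows as the knob is pushed to +x, closing the jaw by 6.7 mm per rad. Starts at 0 to 0.1. About 4 N at the knob moves it; it stays where left. It meets a 50 mm post at about 1.2; push on till it resists firmly (about 10 N more) and it holds. Empty it goes to 1.5.
- spray_can: bystander: yellow spray can, 66 mm across, 170 mm tall, standing beyond the gap between rack and vise; origin under its middle
- magnet: bystander: red and dark triangular welding magnet, 100 x 18 mm, 54 mm tall, standing on its base beyond the vise's stop; origin under its middle
- rack_mid (a point): Middle of the rack, 55 mm above the bench, level with the centres of the posts. About the posts: exactly one has a loose, round 70 g steel slug inside that runs freely some 140 mm from cap to cap when the post is tipped; held tipped by 14 degrees, it knocks for about half a second: moment at the wrist swings by 0.4 N m or more, against 0.05 in a silent post.
- vise_stop (a point): Work stop: dark plate beyond the +x end of the jaws, from 42 to 72 mm above the bench; this point lies on its face (which looks to the vise's -x), on the line of the post, at vise x = +50 mm. The post's end cap is pushed against it.
- tape_measure: bystander: yellow and black tape measure, 72 x 36 mm, 66 mm tall, standing beyond the rack; origin under its middle
Mind the look-alikes: they are no part of the job. What is shaped like the post_a but turquoise is not meant.

How it is judged:
By the outcome, as a careful person would: the job done as asked, in the order asked, and still so for the second after the job is handed in, with the robot touching nothing.
It also fails if it takes over 72 s, if anything falls off the work surface, if the arm or the gripper's body presses on something with over 40 N, if the wrist force passes 120 N, or if a joint passes its speed limit or range.

## Working session

There is one attempt and no reset: what is moved stays moved. The work goes in short steps, Python scripts to look and compute and a tool call to move; the robot and the scene stay as the last step left them, time stands still between calls to the robot, and variables do not carry over. Pictures are saved under pics/ and viewed, on a budget of 10 in all, crops included, one or two more only if the job needs it, and the job is handed in when it is done.

Besides the shell and the picture viewer there is one more tool, called in YAML: its name, and indented under it one key for each argument. drive_tool: Moves the arm, as the interface text tells. Shift numbers are shares of 0.3 m and turn numbers shares of 30 degrees, none past 1 either way. Its arguments: {"type":"object","properties":{"targets":{"type":"array","items":{"type":"array","items":{"type":"number"}}}},"required":["targets"]}

```bash
ls; mkdir -p pics
python3 - <<'E'
from bench import arm
import cv2,numpy as np
for n in("top","side"):
    im=arm.capture(n); cv2.imwrite(f"pics/{n}0.png",im[:,:,::-1]); m=arm.camera_model(n); print(n,m)
print(arm.get_obs())
E
```

```text
pics
top {'fx': 402.3138313580035, 'fy': 402.3138313580035, 'cx': 322.75645910495376, 'cy': 202.6795325310487, 'view': array([[-8.14686991e-02, -9.96653689e-01,  6.65392162e-03,
         1.45304955e+01],
       [-9.75101874e-01,  7.83219102e-02, -2.07465693e-01,
         5.25009107e+02],
       [ 2.06250301e-01, -2.33902116e-02, -9.78219664e-01,
         1.13859531e+03],
       [ 0.00000000e+00,  0.00000000e+00,  0.00000000e+00,
         1.00000000e+00]])}
side {'fx': 393.37766798697663, 'fy': 393.37766798697663, 'cx': 323.5094884194302, 'cy': 197.8957055531279, 'view': array([[ 9.41067634e-01, -3.37357362e-01, -2.41188370e-02,
        -4.67572381e+02],
       [-1.93816557e-01, -4.79466109e-01, -8.55889825e-01,
         1.56012164e+02],
       [ 2.77176569e-01,  8.10124842e-01, -5.16595480e-01,
         9.45339988e+02],
       [ 0.00000000e+00,  0.00000000e+00,  0.00000000e+00,
         1.00000000e+00]])}
{'clock': 0.1, 'q': array([ 1.12387654e+00,  3.59441432e-01,  1.51130634e+00, -1.45896865e-05,
        1.27249126e+00, -1.15082920e-01]), 'joint_vel': array([ 0.00014631, -0.00246504, -0.00237013,  0.00032148, -0.00016937,
        0.00074618]), 'tau': array([ 5.53785248e-04, -5.16353452e+01, -2.71410656e+01,  6.77735964e-02,
        2.76985613e-02, -5.58437341e-05]), 'position': array([195.20450301, 566.71085606, 221.89540884]), 'ee_rot': array([-5.18779831e-01, -3.09801248e+00,  2.49041451e-03]), 'wrist_force': array([-0.41785205, -0.40504277, -0.30928347]), 'moment': array([-0.03966253, -0.01240097,  0.04719949]), 'gripper_width': 0.9989283512376549}
```

View pics/top0.png

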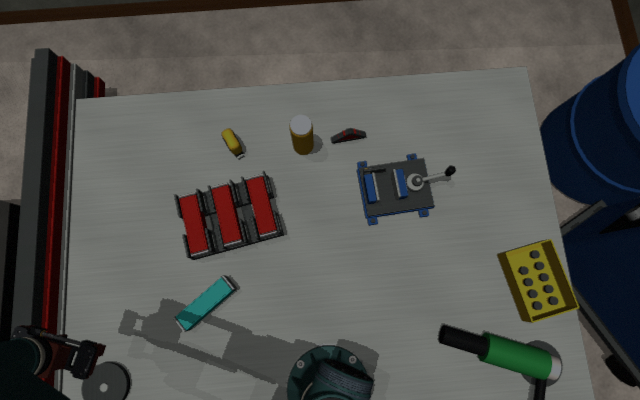

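View pics/side0.png

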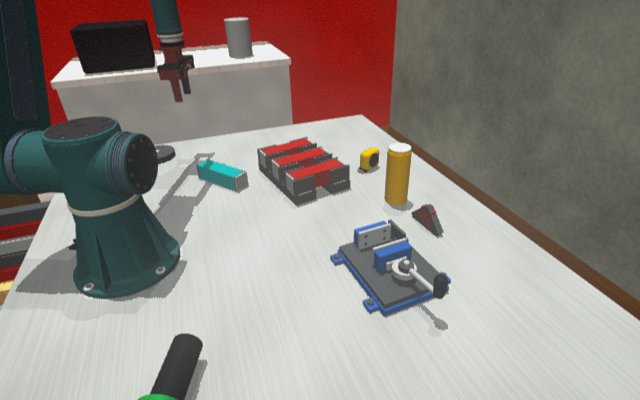

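```bash
cat > h.py <<'E'
from bench import arm
import cv2,numpy as np
def ray(n,px,z):
    m=arm.camera_model(n);V=m["view"];R=V[:3,:3];c=-R.T@V[:3,3]
    px=np.atleast_2d(px).astype(float)
    d=np.c_[(px[:,0]-m["cx"])/m["fx"],(px[:,1]-m["cy"])/m["fy"],np.ones(len(px))]@R
    return c+d*((z-c[2])/d[:,2])[:,None]
def proj(n,P):
    m=arm.camera_model(n);V=m["view"];p=np.atleast_2d(P)@V[:3,:3].T+V[:3,3]
    return np.c_[m["fx"]*p[:,0]/p[:,2]+m["cx"],m["fy"]*p[:,1]/p[:,2]+m["cy"]]
def blobs(n,im,lo,hi,box,z,amin=15):
    h=cv2.cvtColor(im,cv2.COLOR_RGB2HSV);m=cv2.inRange(h,lo,hi)
    k=np.zeros_like(m);x0,y0,x1,y1=box;k[y0:y1,x0:x1]=m[y0:y1,x0:x1]
    for c in cv2.findContours(k,cv2.RETR_EXTERNAL,cv2.CHAIN_APPROX_NONE)[0]:
        if cv2.contourArea(c)<amin: continue
        r=cv2.minAreaRect(ray(n,c[:,0],z)[:,:2].astype(np.float32))
        print("px",c[:,0].mean(0).round(1),"area",cv2.contourArea(c),"rect",np.round(r[0],1),np.round(r[1],1),round(r[2],1))
E
python3 - <<'E'
from h import *
im=cv2.imread("pics/top0.png")[:,:,::-1].copy()
h=cv2.cvtColor(im,cv2.COLOR_RGB2HSV)
print(h[215,195],h[172,450],h[180,372],h[182,400],h[216,372])
print("posts");blobs("top",im,(0,150,140),(8,255,255),(165,160,300,265),80)
print("jaws");blobs("top",im,(100,120,60),(130,255,255),(345,140,445,230),78)
print("lugs");blobs("top",im,(100,120,60),(130,255,255),(345,140,445,230),10)
print("knob");blobs("top",im,(0,0,0),(180,255,45),(435,155,465,185),105)
a=cv2.resize(im[140:235,340:470],None,fx=5,fy=5,interpolation=cv2.INTER_CUBIC)
cv2.imwrite("pics/v.png",a[:,:,::-1])
E
```

```text
[  2 216 111] [120  43   6] [107 182  94] [108 183  92] [109 180  82]
posts
jaws
px [422.2 211.4] area 54.5 rect [ 469.2 -312.7] [24.  31.4] 6.8
px [370.  187.2] area 182.5 rect [ 555.1 -169.3] [82.2 23.1] 4.2
px [401.6 182.2] area 153.5 rect [ 563.2 -263.5] [82.1 20.5] 3.9
px [363.7 195.4] area 103.5 rect [ 539.2 -150. ] [190.5  28.4] 9.9
lugs
px [422.2 211.4] area 54.5 rect [ 480.5 -331.3] [25.5 33.2] 6.8
px [370.  187.2] area 182.5 rect [ 571.5 -179.4] [87.  24.5] 4.2
px [401.6 182.2] area 153.5 rect [ 580.1 -279.2] [87.  21.7] 3.9
px [363.7 195.4] area 103.5 rect [ 554.7 -158.9] [201.8  30.1] 9.9
knob
px [449.8 170.6] area 61.5 rect [ 578.4 -400.9] [22.1 34. ] 50.0
```

View pics/v.png

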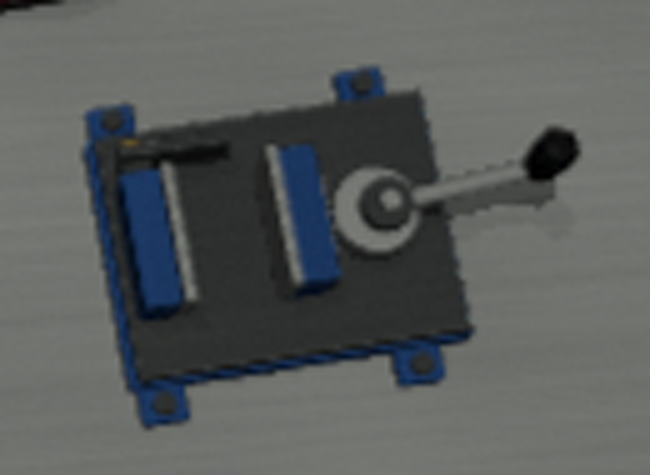

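```bash
python3 - <<'E'
from h import *
im=cv2.imread("pics/top0.png")[:,:,::-1].copy()
print("posts");blobs("top",im,(0,150,85),(8,255,255),(165,160,300,265),80)
f=lambda L,z:ray("top",[(340+(x-2)/5,140+(y-2)/5) for x,y in L],z)[:,:2].round(1)
b=f([(420,92),(470,333),(138,385),(97,145)],30);print("bed",b,b.mean(0))
print("lugbolts",f([(112,120),(163,403),(363,83),(424,362)],20))
print("fixed face top edge",f([(166,165),(187,302)],78),f([(175,165),(197,300)],78))
print("moving face top edge",f([(275,147),(302,290)],78),f([(266,147),(294,287)],78))
print("stop",f([(120,160),(228,150)],72))
print("knob top",f([(551,145)],110))
V=arm.camera_model("top")["view"];print("cam",-V[:3,:3].T@V[:3,3])
h=cv2.cvtColor(cv2.imread("pics/side0.png"),cv2.COLOR_BGR2HSV)
E
python3 - <<'E'
import sys;sys.path.insert(0,'.')
import os;os.chdir('.')
from h import *
im=cv2.imread("pics/side0.png")[:,:,::-1].copy()
a=cv2.resize(im[130:320,255:455],None,fx=4,fy=3.15,interpolation=cv2.INTER_CUBIC)
a=cv2.resize(im[130:320,255:455],None,fx=3.15,fy=3.15,interpolation=cv2.INTER_CUBIC)
cv2.imwrite("pics/s.png",a[:,:,::-1])
E
```

```text
posts
px [192.7 223.1] area 861.0 rect [489.9 349.3] [161.8  47.9] 10.9
px [225.4 213.5] area 861.0 rect [510.7 255. ] [162.2  48.2] 10.9
px [260.5 204.7] area 845.5 rect [528.8 153. ] [162.4  48.1] 11.0
bed [[ 646.2 -352.6]
 [ 492.  -362.5]
 [ 476.3 -158.4]
 [ 628.  -148.8]] [ 560.625 -255.575]
lugbolts [[ 646.4 -161.1]
 [ 465.8 -173.7]
 [ 658.  -320.6]
 [ 478.1 -335. ]]
fixed face top edge [[ 598.4 -182.3]
 [ 514.9 -185.7]] [[ 598.  -187.6]
 [ 515.6 -191.6]]
moving face top edge [[ 604.3 -248. ]
 [ 516.7 -253.4]] [[ 604.7 -242.7]
 [ 518.8 -249. ]]
stop [[ 605.3 -156.3]
 [ 606.4 -221.1]]
knob top [[ 583.7 -400.2]]
cam [ 2.78285518e+02 -5.85881980e-03  1.22262102e+03]
```

View pics/s.png

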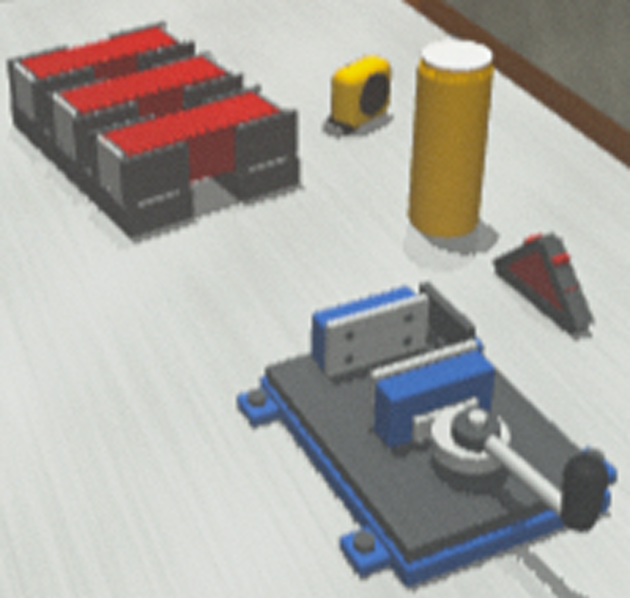

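drive_tool:
  targets:
    - [0,0,0.06,-0.2,-1]
    - [0,0,0.06,-0.2,-1]
    - [0,0,0.06,-0.2,-1]
    - [0,0,0.03,-0.2,-1]
    - [0,0,0.03,-0.2,-1]
    - [-0.079,-0.09,0,0,-1]
    - [-0.079,-0.09,0,0,-1]
    - [-0.079,-0.09,0,0,-1]
    - [-0.079,-0.09,0,0,-1]
    - [-0.079,-0.09,0,0,-1]
    - [-0.079,-0.09,0,0,-1]
    - [-0.079,-0.09,0,0,-1]
    - [-0.079,-0.09,0,0,-1]
    - [-0.079,-0.09,0,0,-1]
    - [-0.079,-0.09,0,0,-1]
    - [0,0,0,0,-1]
    - [0,0,0,0,-1]

```text
clock: 1.52
position: [480.9, 346.0, 150.3]
ee_rot: [0.295, -3.127, 0.0]
wrist_force: [-0.7, 0.2, -0.9]
gripper_width: 1.002
```

```bash
cat >> h.py <<'E'
from scipy.spatial.transform import Rotation as Ro
def need(x,y,z,yaw):
    o=arm.get_obs();R=Ro.from_rotvec(o["ee_rot"]).as_matrix();p=o["position"]
    a=np.degrees(np.arctan2(R[1,0],R[0,0]));t=R.T@(np.array([x,y,z])-p)
    print("t",round(o["clock"],2),"pos",p.round(1),"yaw",round(a,1),"w",round(o["gripper_width"],3),"F",o["wrist_force"].round(1),"M",o["moment"].round(2),"tilt",round(np.degrees(np.arccos(-R[2,2])),2))
    print("tool mm",t.round(1),"frac",(t/300).round(4),"roll frac",round(-((yaw-a+180)%360-180)/30,3),"rows>=",np.ceil(np.linalg.norm(t)/40))
E
python3 - <<'E'
from h import *
need(480,347.4,36,191)
im=arm.capture("top")
cv2.imwrite("pics/t1.png",cv2.resize(im[120:290,130:330],None,fx=3,fy=3)[:,:,::-1])
p=proj("top",[[480,347.4,80],[500.9,253.1,80]]);print((p-[130,120])*3)
E
```

```text
t 1.52 pos [480.9 346.  150.3] yaw -169.2 w 1.002 F [-0.7  0.2 -0.9] M [-0.    0.05  0.01] tilt 0.03
tool mm [  0.5   1.5 114.3] frac [0.0018 0.0051 0.3809] roll frac -0.007 rows>= 3.0
[[190.06474142 318.88169326]
 [288.45425432 289.53730564]]
```

drive_tool:
  targets:
    - [0,0.005,0.12,0,-1]
    - [0,0,0.11,0,-1]
    - [0,0,0.09,0,-1]
    - [0,0,0.06,0,-1]
    - [0,0,0,0,-1]
    - [0,0,0,0,-1]
    - [0,0,0,0,1]
    - [0,0,0,0,1]
    - [0,0,0,0,1]
    - [0,0,0,0,1]
    - [0,0,0,0,1]
    - [0,0,0,0,1]

```text
clock: 2.57
position: [479.6, 348.8, 37.2]
ee_rot: [-0.301, 3.126, -0.0]
wrist_force: [0.5, -4.7, 3.3]
gripper_width: 0.581
```

Run:
```python
from h import *
need(480,347.4,106,191)
```

```text
t 2.57 pos [479.6 348.8  37.2] yaw -169.0 w 0.581 F [ 0.5 -4.7  3.3] M [-0.62 -0.09  0.01] tilt 0.05
tool mm [ -0.2  -1.4 -68.8] frac [-0.0006 -0.0048 -0.2293] roll frac -0.0 rows>= 2.0
```

drive_tool:
  targets:
    - [0,0,-0.04,0,1]
    - [0,0,-0.08,0,1]
    - [0,0,-0.09,0,1]
    - [0,0,-0.04,0,1]
    - [0,0,0,0,1]
    - [0,0,0,0,1]
    - [0,0,0,0,1]
    - [0,0,0,0,1]
    - [0,0,0,0,1]
    - [0,0,0,0,1]

```text
clock: 3.4
position: [478.6, 348.4, 110.6]
ee_rot: [0.301, -3.125, 0.001]
wrist_force: [0.8, 0.5, -3.1]
gripper_width: 0.568
```

```bash
cat >> h.py <<'E'
def series(n=14):
    for i in range(n):
        o=arm.get_obs();R=Ro.from_rotvec(o["ee_rot"]).as_matrix()
        print(round(o["clock"],2),"Ftool",(R.T@o["wrist_force"]).round(2),"Mtool",(R.T@o["moment"]).round(3),o["position"].round(0))
        if i<n-1: arm.capture("top")
E
python3 -c "
from h import *
series(5)"
```

```text
3.4 Ftool [-0.89  0.32  3.13] Mtool [-0.057  0.064 -0.015] [479. 348. 111.]
3.45 Ftool [ 0.15 -0.3   1.96] Mtool [-0.062 -0.014 -0.056] [479. 349. 111.]
3.5 Ftool [0.09 0.86 2.94] Mtool [0.015 0.063 0.01 ] [479. 349. 111.]
3.55 Ftool [0.74 0.4  2.75] Mtool [-0.041  0.075  0.062] [479. 349. 111.]
3.6 Ftool [-0.99 -0.27  2.68] Mtool [-0.082  0.056 -0.013] [479. 349. 111.]
```

drive_tool:
  targets:
    - [-0.13,0,0,0,1]
    - [-0.13,0,0,0,1]
    - [-0.13,0,0,0,1]
    - [0,0,0,0,1]

```text
clock: 3.93
position: [602.9, 372.6, 112.2]
ee_rot: [-0.297, 3.118, 0.003]
wrist_force: [1.4, 0.9, -2.2]
gripper_width: 0.569
```

```bash
python3 -c "
from h import *
series(16)"
```

```text
3.93 Ftool [-1.55  0.65  2.19] Mtool [-0.11  -0.097  0.016] [603. 373. 112.]
3.98 Ftool [0.1  0.44 3.25] Mtool [ 0.021  0.092 -0.016] [599. 372. 112.]
4.03 Ftool [0.95 0.18 3.22] Mtool [-0.069  0.036 -0.074] [596. 371. 111.]
4.08 Ftool [0.01 0.2  2.35] Mtool [-0.006  0.067 -0.017] [594. 371. 111.]
4.13 Ftool [ 0.44 -0.28  2.92] Mtool [-0.001  0.031 -0.01 ] [593. 371. 111.]
4.18 Ftool [ 0.2  -0.38  2.81] Mtool [-0.069  0.008 -0.002] [592. 371. 111.]
4.23 Ftool [ 0.37 -0.58  2.23] Mtool [-0.048 -0.022  0.039] [592. 371. 111.]
4.28 Ftool [-0.22  0.12  2.49] Mtool [-0.047 -0.006 -0.018] [593. 371. 111.]
4.33 Ftool [-1.08 -0.61  2.67] Mtool [-0.037  0.037  0.014] [593. 371. 112.]
4.38 Ftool [-0.19  0.1   2.94] Mtool [-0.022  0.018 -0.04 ] [593. 371. 112.]
4.43 Ftool [ 0.31 -0.38  3.19] Mtool [-0.056 -0.016  0.054] [593. 371. 112.]
4.48 Ftool [-0.84  0.29  2.92] Mtool [-0.103  0.016  0.063] [594. 371. 112.]
4.53 Ftool [-0.02  0.19  2.66] Mtool [-0.02   0.034 -0.025] [594. 371. 112.]
4.58 Ftool [ 0.05 -0.23  2.72] Mtool [ 0.019 -0.022  0.035] [594. 371. 112.]
4.63 Ftool [ 0.44 -0.23  1.43] Mtool [-0.023  0.002  0.003] [594. 371. 112.]
4.68 Ftool [ 0.07 -0.79  2.45] Mtool [-0.079  0.062 -0.008] [594. 371. 112.]
```

drive_tool:
  targets:
    - [0.13,0,0,0,1]
    - [0.13,0,0,0,1]
    - [0.13,0,0,0,1]
    - [0,0,0,0,1]

```text
clock: 5.02
position: [468.0, 344.9, 109.6]
ee_rot: [0.302, -3.114, 0.008]
wrist_force: [-2.2, -1.3, -2.8]
gripper_width: 0.572
```

```bash
python3 -c "
from h import *
series(16)"
```

```text
5.02 Ftool [ 2.35 -0.82  2.88] Mtool [ 0.057  0.119 -0.014] [468. 345. 110.]
5.07 Ftool [-0.45 -0.08  1.86] Mtool [-0.069 -0.037  0.026] [473. 347. 111.]
5.12 Ftool [-1.15  0.28  2.89] Mtool [-0.043 -0.065  0.053] [477. 348. 112.]
5.17 Ftool [-0.73  0.24  2.51] Mtool [-0.039 -0.046  0.068] [480. 349. 112.]
5.22 Ftool [0.04 0.31 2.47] Mtool [-0.046 -0.048  0.007] [481. 350. 112.]
5.27 Ftool [-0.63  0.65  2.41] Mtool [-0.05   0.013  0.019] [481. 350. 112.]
5.32 Ftool [-0.49 -0.33  3.42] Mtool [-0.03   0.014 -0.064] [481. 350. 112.]
5.37 Ftool [-1.36  0.21  2.98] Mtool [-0.038 -0.002  0.011] [481. 349. 112.]
5.42 Ftool [-0.43 -0.5   2.77] Mtool [-0.023  0.026 -0.011] [481. 349. 112.]
5.47 Ftool [-0.32 -0.67  3.95] Mtool [-0.024  0.054  0.036] [480. 349. 112.]
5.52 Ftool [-0.91  0.77  2.97] Mtool [-0.021  0.031 -0.046] [480. 349. 112.]
5.57 Ftool [0.38 0.29 3.49] Mtool [-0.085  0.045 -0.027] [480. 349. 112.]
5.62 Ftool [-0.66 -0.37  2.71] Mtool [-0.064  0.048 -0.002] [480. 349. 112.]
5.67 Ftool [ 0.23 -0.08  3.16] Mtool [-0.049 -0.01   0.001] [480. 349. 111.]
5.72 Ftool [-0.29  0.2   3.66] Mtool [-0.064  0.035  0.005] [479. 349. 112.]
5.77 Ftool [ 0.81 -0.18  2.75] Mtool [ 0.016 -0.013 -0.003] [479. 349. 112.]
```

drive_tool:
  targets:
    - [0,0,0.05,0,1]
    - [0,0,0.08,0,1]
    - [0,0,0.08,0,1]
    - [0,0,0.03,0,1]
    - [0,0,0.008,0,1]
    - [0,0,0,0,1]
    - [0,0,0,0,1]
    - [0,0,0,0,-1]
    - [0,0,0,0,-1]
    - [0,0,0,0,-1]
    - [0,0,0,0,-1]
    - [0,0,0,0,-1]

```text
clock: 6.77
position: [479.5, 349.0, 37.5]
ee_rot: [-0.301, 3.127, 0.0]
wrist_force: [0.3, -0.2, 1.4]
gripper_width: 0.906
```

```bash
python3 -c "
from h import *
need(500.9,253.1,106,191)"
```

```text
t 6.77 pos [479.5 349.   37.5] yaw -169.0 w 0.906 F [ 0.3 -0.2  1.4] M [ 0.05 -0.01 -0.06] tilt 0.03
tool mm [ -2.8 -98.2 -68.5] frac [-0.0093 -0.3274 -0.2284] roll frac -0.0 rows>= 3.0
```

drive_tool:
  targets:
    - [0,0,-0.06,0,-1]
    - [0,0,-0.1,0,-1]
    - [0,0,-0.09,0,-1]
    - [-0.009,-0.107,0,0,-1]
    - [0,-0.11,0,0,-1]
    - [0,-0.11,0,0,-1]
    - [0,0,0,0,-1]
    - [0,0,0,0,-1]
    - [0,0,0.09,0,-1]
    - [0,0,0.1,0,-1]
    - [0,0,0.06,0,-1]
    - [0,0,0,0,-1]
    - [0,0,0,0,1]
    - [0,0,0,0,1]
    - [0,0,0,0,1]
    - [0,0,0,0,1]
    - [0,0,0,0,1]
    - [0,0,0,0,1]

```text
clock: 8.27
position: [501.1, 253.3, 38.0]
ee_rot: [-0.301, 3.126, 0.0]
wrist_force: [-0.2, -0.0, 0.1]
gripper_width: 0.583
```

```bash
python3 -c "
from h import *
need(500.9,253.1,106,191)"
```

```text
t 8.27 pos [501.1 253.3  38. ] yaw -169.0 w 0.583 F [-0.2 -0.   0.1] M [ 0.05 -0.09 -0.03] tilt 0.08
tool mm [  0.1  -0.1 -68. ] frac [ 0.0005 -0.0004 -0.2266] roll frac -0.0 rows>= 2.0
```

drive_tool:
  targets:
    - [0,0,-0.04,0,1]
    - [0,0,-0.08,0,1]
    - [0,0,-0.09,0,1]
    - [0,0,-0.04,0,1]
    - [0,0,0,0,1]
    - [0,0,0,0,1]
    - [-0.13,0,0,0,1]
    - [-0.13,0,0,0,1]
    - [-0.13,0,0,0,1]
    - [0,0,0,0,1]

```text
clock: 9.1
position: [623.2, 276.3, 110.7]
ee_rot: [-0.298, 3.121, 0.001]
wrist_force: [1.8, 1.0, -3.1]
gripper_width: 0.57
```

```bash
python3 -c "
from h import *
series(16)"
```

```text
9.1 Ftool [-1.99  0.66  3.15] Mtool [-0.069 -0.142 -0.002] [623. 276. 111.]
9.15 Ftool [0.91 0.2  3.43] Mtool [-0.064  0.05  -0.018] [619. 275. 110.]
9.2 Ftool [1.07 1.04 4.29] Mtool [0.007 0.053 0.044] [616. 275. 110.]
9.25 Ftool [ 1.3  -0.44  4.87] Mtool [-0.05   0.092  0.03 ] [614. 275. 110.]
9.3 Ftool [0.57 0.11 4.05] Mtool [-0.024  0.04   0.039] [613. 275. 110.]
9.35 Ftool [ 0.71 -0.15  4.42] Mtool [-0.045  0.062 -0.034] [613. 275. 110.]
9.4 Ftool [0.44 0.47 3.2 ] Mtool [-0.026  0.07  -0.022] [613. 275. 111.]
9.45 Ftool [-0.13  0.1   3.79] Mtool [ 0.019  0.027 -0.016] [614. 275. 111.]
9.5 Ftool [0.24 0.17 3.14] Mtool [-0.02   0.045 -0.062] [614. 275. 112.]
9.55 Ftool [-0.3   0.02  3.92] Mtool [-0.061  0.042 -0.025] [614. 275. 112.]
9.6 Ftool [-0.16  0.34  3.4 ] Mtool [-0.052  0.054 -0.014] [615. 275. 112.]
9.65 Ftool [ 0.38 -0.72  3.29] Mtool [ 0.021  0.092 -0.037] [615. 275. 112.]
9.7 Ftool [-0.03 -0.8   4.19] Mtool [-0.017  0.023  0.023] [615. 275. 112.]
9.75 Ftool [ 0.4  -0.53  3.68] Mtool [-0.023  0.038  0.036] [615. 275. 112.]
9.8 Ftool [-0.06 -0.81  4.34] Mtool [ 0.003  0.047 -0.032] [615. 275. 112.]
9.85 Ftool [0.03 0.44 3.99] Mtool [0.003 0.144 0.05 ] [615. 275. 112.]
```

drive_tool:
  targets:
    - [0.13,0,0,0,1]
    - [0.13,0,0,0,1]
    - [0.13,0,0,0,1]
    - [0,0,0,0,1]

```text
clock: 10.18
position: [488.0, 249.8, 110.0]
ee_rot: [0.301, -3.112, 0.005]
wrist_force: [-2.3, 0.0, -6.0]
gripper_width: 0.569
```

```bash
python3 -c "
from h import *
series(16)"
```

```text
10.18 Ftool [2.21 0.47 6.04] Mtool [-0.058  0.323  0.043] [488. 250. 110.]
10.23 Ftool [-1.   -0.3   4.49] Mtool [-0.022 -0.015 -0.003] [494. 251. 111.]
10.28 Ftool [-2.14 -0.15  4.75] Mtool [-0.031 -0.05   0.003] [498. 253. 112.]
10.33 Ftool [-1.14 -0.4   3.93] Mtool [-0.057 -0.049  0.033] [501. 253. 113.]
10.38 Ftool [-1.36  0.7   2.55] Mtool [-0.092 -0.022  0.006] [502. 254. 113.]
10.43 Ftool [ 0.2  -0.76  3.67] Mtool [-0.04  0.01 -0.  ] [503. 254. 113.]
10.48 Ftool [-0.79 -0.08  4.83] Mtool [-0.027 -0.006 -0.008] [503. 254. 113.]
10.53 Ftool [-0.2   0.84  4.9 ] Mtool [-0.042  0.014 -0.029] [503. 254. 113.]
10.58 Ftool [-0.68 -0.34  4.  ] Mtool [ 0.006  0.01  -0.055] [502. 253. 112.]
10.63 Ftool [-0.3  -0.48  4.04] Mtool [-0.059  0.052 -0.025] [502. 253. 112.]
10.68 Ftool [ 0.43 -0.07  3.97] Mtool [-0.032  0.036  0.005] [502. 253. 112.]
10.73 Ftool [-0.51  0.4   3.71] Mtool [-0.005  0.056 -0.064] [501. 253. 112.]
10.78 Ftool [-0.19 -0.26  4.03] Mtool [-0.038  0.051 -0.013] [501. 253. 112.]
10.83 Ftool [1.18 0.86 4.59] Mtool [-0.035  0.039  0.046] [501. 253. 112.]
10.88 Ftool [-0.39  0.04  3.99] Mtool [-0.041  0.005  0.049] [501. 253. 112.]
10.93 Ftool [ 0.8  -0.22  4.44] Mtool [-0.071  0.064  0.002] [501. 253. 112.]
```

drive_tool:
  targets:
    - [0,0,0.05,0,1]
    - [0,0,0.08,0,1]
    - [0,0,0.08,0,1]
    - [0,0,0.03,0,1]
    - [0,0,0.009,0,1]
    - [0,0,0,0,1]
    - [0,0,0,0,1]
    - [0,0,0,0,-1]
    - [0,0,0,0,-1]
    - [0,0,0,0,-1]
    - [0,0,0,0,-1]
    - [0,0,0,0,-1]
    - [0,0,0,0,-1]

```text
clock: 12.02
position: [500.8, 253.1, 37.7]
ee_rot: [-0.301, 3.127, 0.0]
wrist_force: [0.8, -0.1, -0.1]
gripper_width: 0.978
```

drive_tool:
  targets:
    - [0,0,-0.06,0,-1]
    - [0,0,-0.1,0,-1]
    - [0,0,-0.09,0,-1]
    - [0.006,-0.115,0,0,-1]
    - [0,-0.115,0,0,-1]
    - [0,-0.115,0,0,-1]
    - [0,0,0,0,-1]
    - [0,0,0,0,-1]
    - [0,0,0.09,0,-1]
    - [0,0,0.1,0,-1]
    - [0,0,0.06,0,-1]
    - [0,0,0,0,-1]
    - [0,0,0,0,1]
    - [0,0,0,0,1]
    - [0,0,0,0,1]
    - [0,0,0,0,1]
    - [0,0,0,0,1]
    - [0,0,0,0,1]

```text
clock: 13.52
position: [519.1, 151.2, 38.3]
ee_rot: [-0.301, 3.126, 0.0]
wrist_force: [0.2, -0.4, 0.3]
gripper_width: 0.582
```

```bash
python3 -c "
from h import *
need(519,151.1,106,191)"
```

```text
t 13.52 pos [519.1 151.2  38.3] yaw -169.0 w 0.582 F [ 0.2 -0.4  0.3] M [ 0.01 -0.08 -0.05] tilt 0.08
tool mm [  0.1  -0.1 -67.7] frac [ 2.000e-04 -3.000e-04 -2.256e-01] roll frac -0.0 rows>= 2.0
```

drive_tool:
  targets:
    - [0,0,-0.04,0,1]
    - [0,0,-0.08,0,1]
    - [0,0,-0.09,0,1]
    - [0,0,-0.04,0,1]
    - [0,0,0,0,1]
    - [0,0,0,0,1]
    - [-0.13,0,0,0,1]
    - [-0.13,0,0,0,1]
    - [-0.13,0,0,0,1]
    - [0,0,0,0,1]

```text
clock: 14.35
position: [641.3, 174.4, 111.2]
ee_rot: [-0.299, 3.12, 0.001]
wrist_force: [2.3, 0.4, -3.4]
gripper_width: 0.567
```

```bash
python3 -c "
from h import *
series(16)"
```

```text
14.35 Ftool [-2.27 -0.08  3.39] Mtool [-0.034 -0.119 -0.028] [641. 174. 111.]
14.4 Ftool [ 0.56 -0.48  3.34] Mtool [-0.018  0.128  0.034] [637. 174. 111.]
14.45 Ftool [0.88 0.56 4.08] Mtool [-0.036  0.054 -0.047] [633. 173. 110.]
14.5 Ftool [0.39 0.5  3.37] Mtool [-0.066  0.057  0.089] [632. 173. 110.]
14.55 Ftool [ 0.49 -0.07  4.39] Mtool [-0.039  0.089 -0.036] [631. 173. 110.]
14.6 Ftool [0.52 0.24 3.15] Mtool [-0.057  0.081 -0.061] [631. 173. 111.]
14.65 Ftool [-0.71  0.17  3.55] Mtool [-0.078  0.036 -0.044] [631. 173. 111.]
14.7 Ftool [ 0.99 -0.5   2.97] Mtool [-0.022  0.094 -0.036] [632. 173. 112.]
14.75 Ftool [ 0.73 -1.39  4.29] Mtool [0.009 0.061 0.029] [632. 173. 112.]
14.8 Ftool [ 0.36 -0.37  3.01] Mtool [-0.044  0.023  0.   ] [632. 173. 112.]
14.85 Ftool [0.1  0.53 4.32] Mtool [-0.095  0.071  0.048] [633. 173. 113.]
14.9 Ftool [-0.72 -0.08  3.79] Mtool [0.    0.029 0.007] [633. 173. 113.]
14.95 Ftool [-0.32 -0.75  4.09] Mtool [-0.07   0.067 -0.   ] [633. 173. 113.]
15.0 Ftool [0.24 0.09 3.28] Mtool [-0.069  0.029  0.016] [633. 173. 113.]
15.05 Ftool [ 0.66 -0.08  3.25] Mtool [ 0.001  0.029 -0.034] [633. 173. 113.]
15.1 Ftool [ 0.01 -0.54  2.89] Mtool [-0.029  0.094  0.043] [633. 173. 113.]
```

drive_tool:
  targets:
    - [0.13,0,0,0,1]
    - [0.13,0,0,0,1]
    - [0.13,0,0,0,1]
    - [0,0,0,0,1]

```text
clock: 15.43
position: [505.4, 149.2, 110.2]
ee_rot: [0.3, -3.111, 0.002]
wrist_force: [-3.5, -0.2, -4.5]
gripper_width: 0.568
```

```bash
python3 -c "
from h import *
series(16)"
```

```text
15.43 Ftool [3.37 0.49 4.53] Mtool [-0.052  0.279 -0.022] [505. 149. 110.]
15.48 Ftool [-0.67  0.16  3.14] Mtool [-0.004 -0.043  0.004] [511. 150. 111.]
15.53 Ftool [-0.87  1.04  2.36] Mtool [-0.046 -0.099  0.004] [516. 151. 113.]
15.58 Ftool [-0.22  0.04  4.18] Mtool [0.004 0.032 0.063] [519. 151. 113.]
15.63 Ftool [-0.61  0.13  4.66] Mtool [-0.031  0.004 -0.007] [521. 151. 113.]
15.68 Ftool [-0.59  0.35  4.37] Mtool [-0.087  0.071 -0.037] [521. 151. 113.]
15.73 Ftool [ 0.35 -0.68  2.62] Mtool [-0.057  0.047  0.011] [521. 151. 113.]
15.78 Ftool [-0.43 -0.58  4.47] Mtool [-0.018 -0.025  0.039] [521. 151. 113.]
15.83 Ftool [ 1.73 -0.44  3.  ] Mtool [ 0.    -0.004  0.03 ] [520. 151. 113.]
15.88 Ftool [0.24 0.42 3.6 ] Mtool [0.001 0.054 0.017] [520. 151. 113.]
15.93 Ftool [ 0.3  -0.76  3.28] Mtool [-0.049  0.025  0.004] [520. 151. 113.]
15.98 Ftool [-0.47 -0.05  3.21] Mtool [-0.051  0.022 -0.03 ] [519. 151. 112.]
16.03 Ftool [ 0.03 -0.11  3.61] Mtool [-0.08   0.072 -0.015] [519. 151. 112.]
16.08 Ftool [-0.39 -0.16  4.72] Mtool [-0.076  0.038  0.018] [519. 151. 112.]
16.13 Ftool [ 0.34 -0.31  3.86] Mtool [-0.042  0.137  0.026] [519. 151. 112.]
16.18 Ftool [-0.14  0.74  3.6 ] Mtool [-0.064  0.042  0.03 ] [519. 151. 112.]
```

```bash
cat > s.py <<'E'
from h import *
o=arm.get_obs();R=Ro.from_rotvec(o["ee_rot"]).as_matrix()
print(round(o["clock"],2),"Ft",(R.T@o["wrist_force"]).round(2),"Mt",(R.T@o["moment"]).round(3),o["position"].round(0))
E
python3 s.py
```

```text
16.18 Ft [-0.14  0.74  3.6 ] Mt [-0.064  0.042  0.03 ] [519. 151. 112.]
```

drive_tool:
  targets:
    - [-0.13,0,0,0,1]
    - [-0.13,0,0,0,1]
    - [-0.13,0,0,0,1]
    - [0.13,0,0,0,1]
    - [0.13,0,0,0,1]
    - [0.13,0,0,0,1]
    - [-0.13,0,0,0,1]

```text
clock: 16.77
position: [505.1, 150.6, 97.1]
ee_rot: [0.295, -3.056, 0.007]
wrist_force: [-26.8, -3.9, -15.0]
gripper_width: 0.564
```

```bash
python3 s.py
```

```text
16.77 Ft [25.95  1.24 16.95] Mt [-0.017  1.852 -0.008] [505. 151.  97.]
```

drive_tool:
  targets:
    - [-0.13,0,0,0,1]

```text
clock: 16.85
position: [571.3, 162.6, 103.7]
ee_rot: [0.298, -3.091, 0.004]
wrist_force: [4.2, 0.3, -2.8]
gripper_width: 0.57
```

```bash
python3 s.py
```

```text
16.85 Ft [-4.25 -0.54  2.6 ] Mt [-0.006 -0.369  0.007] [571. 163. 104.]
```

drive_tool:
  targets:
    - [-0.13,0,0,0,1]

```text
clock: 16.93
position: [628.7, 172.8, 110.2]
ee_rot: [0.3, -3.12, 0.001]
wrist_force: [3.1, 1.8, -2.8]
gripper_width: 0.569
```

```bash
python3 s.py
```

```text
16.93 Ft [-3.4   1.13  2.8 ] Mt [-0.04  -0.175  0.013] [629. 173. 110.]
```

drive_tool:
  targets:
    - [0.13,0,0,0,1]

```text
clock: 17.02
position: [623.3, 169.9, 114.6]
ee_rot: [-0.296, 3.095, 0.003]
wrist_force: [9.9, 0.8, -0.2]
gripper_width: 0.564
```

```bash
python3 s.py
```

```text
17.02 Ft [-9.83 -1.09  0.49] Mt [-0.006 -0.658  0.045] [623. 170. 115.]
```

drive_tool:
  targets:
    - [0.13,0,0,0,1]

```text
clock: 17.1
position: [565.9, 159.7, 112.3]
ee_rot: [-0.299, 3.118, 0.001]
wrist_force: [-2.0, -0.3, -4.4]
gripper_width: 0.568
```

```bash
python3 s.py
```

```text
17.1 Ft [2.01 0.11 4.38] Mt [-0.05   0.279  0.062] [566. 160. 112.]
```

drive_tool:
  targets:
    - [0.13,0,0,0,1]

```text
clock: 17.18
position: [519.1, 151.1, 111.4]
ee_rot: [0.301, -3.126, 0.0]
wrist_force: [-0.3, 0.1, -3.6]
gripper_width: 0.566
```

```bash
python3 s.py
```

```text
17.18 Ft [0.31 0.15 3.59] Mt [-0.097  0.148 -0.037] [519. 151. 111.]
```

drive_tool:
  targets:
    - [0,0,0,0,1]

```text
clock: 17.27
position: [505.1, 149.2, 109.3]
ee_rot: [0.3, -3.109, 0.002]
wrist_force: [-2.7, -0.5, -5.1]
gripper_width: 0.564
```

```bash
python3 s.py
```

```text
17.27 Ft [2.69 0.05 5.2 ] Mt [-0.084  0.279 -0.075] [505. 149. 109.]
```

drive_tool:
  targets:
    - [0,0,0,0,1]

```text
clock: 17.35
position: [514.3, 150.5, 111.6]
ee_rot: [0.301, -3.122, 0.001]
wrist_force: [1.2, 0.9, -3.9]
gripper_width: 0.569
```

```bash
python3 s.py
```

```text
17.35 Ft [-1.42  0.69  3.91] Mt [ 0.001 -0.061  0.023] [514. 151. 112.]
```

drive_tool:
  targets:
    - [0,0,0,0,1]

```text
clock: 17.43
position: [519.1, 151.2, 112.9]
ee_rot: [-0.301, 3.126, -0.0]
wrist_force: [0.3, -0.4, -4.0]
gripper_width: 0.568
```

```bash
python3 s.py
```

```text
17.43 Ft [-0.24 -0.5   4.  ] Mt [0.024 0.065 0.028] [519. 151. 113.]
```

drive_tool:
  targets:
    - [0,0,0,0,1]
    - [0,0,0,0,1]
    - [0,0,0.05,0,1]
    - [0,0,0.08,0,1]
    - [0,0,0.08,0,1]
    - [0,0,0.03,0,1]
    - [0,0,0.009,0,1]
    - [0,0,0,0,1]
    - [0,0,0,0,1]
    - [0,0,0,0,-1]
    - [0,0,0,0,-1]
    - [0,0,0,0,-1]
    - [0,0,0,0,-1]
    - [0,0,0,0,-1]
    - [0,0,0,0,-1]

```text
clock: 18.68
position: [518.7, 151.1, 38.0]
ee_rot: [-0.301, 3.127, -0.0]
wrist_force: [0.1, -0.2, -0.2]
gripper_width: 0.975
```

drive_tool:
  targets:
    - [0,0,-0.06,0,-1]
    - [0,0,-0.1,0,-1]
    - [0,0,-0.09,0,-1]
    - [-0.006,0.115,0,0,-1]
    - [0,0.115,0,0,-1]
    - [0,0.115,0,0,-1]
    - [0,0,0,0,-1]
    - [0,0,0,0,-1]
    - [0,0,0.09,0,-1]
    - [0,0,0.1,0,-1]
    - [0,0,0.06,0,-1]
    - [0,0,0,0,-1]
    - [0,0,0,0,1]
    - [0,0,0,0,1]
    - [0,0,0,0,1]
    - [0,0,0,0,1]
    - [0,0,0,0,1]
    - [0,0,0,0,1]

```text
clock: 20.18
position: [501.1, 253.2, 38.6]
ee_rot: [-0.301, 3.126, 0.0]
wrist_force: [-0.0, 0.9, -0.3]
gripper_width: 0.586
```

drive_tool:
  targets:
    - [0,0,-0.04,0,1]
    - [0,0,-0.08,0,1]
    - [0,0,-0.09,0,1]
    - [0,0,-0.04,0,1]
    - [0,0,0,0,1]
    - [0,0,0,0,1]
    - [0,0,0,0,1]
    - [0,0,0,0,1]

```text
clock: 20.85
position: [499.3, 252.6, 111.4]
ee_rot: [0.301, -3.124, 0.001]
wrist_force: [-0.2, 0.3, -3.8]
gripper_width: 0.568
```

```bash
python3 s.py
```

```text
20.85 Ft [0.09 0.29 3.83] Mt [-0.008  0.053  0.055] [499. 253. 111.]
```

drive_tool:
  targets:
    - [-0.13,0,0,0,1]
    - [-0.13,0,0,0,1]
    - [-0.13,0,0,0,1]
    - [0.13,0,0,0,1]
    - [0.13,0,0,0,1]
    - [0.13,0,0,0,1]
    - [-0.13,0,0,0,1]

```text
clock: 21.43
position: [489.8, 245.6, 96.2]
ee_rot: [0.297, -3.057, 0.025]
wrist_force: [-26.9, -8.3, -15.3]
gripper_width: 0.566
```

```bash
python3 s.py
```

```text
21.43 Ft [26.85 -2.86 17.26] Mt [0.168 2.006 0.036] [490. 246.  96.]
```

drive_tool:
  targets:
    - [-0.13,0,0,0,1]

```text
clock: 21.52
position: [554.5, 261.3, 102.6]
ee_rot: [0.3, -3.091, 0.013]
wrist_force: [4.8, 2.5, -2.8]
gripper_width: 0.569
```

```bash
python3 s.py
```

```text
21.52 Ft [-5.25  1.59  2.59] Mt [-0.063 -0.33   0.013] [554. 261. 103.]
```

drive_tool:
  targets:
    - [-0.13,0,0,0,1]

```text
clock: 21.6
position: [610.1, 273.8, 108.8]
ee_rot: [0.301, -3.117, 0.003]
wrist_force: [1.8, 0.0, -1.3]
gripper_width: 0.566
```

```bash
python3 s.py
```

```text
21.6 Ft [-1.82 -0.32  1.32] Mt [-0.09  -0.009  0.027] [610. 274. 109.]
```

drive_tool:
  targets:
    - [0.13,0,0,0,1]

```text
clock: 21.68
position: [602.9, 273.9, 112.7]
ee_rot: [-0.295, 3.1, 0.008]
wrist_force: [7.7, 1.8, -0.9]
gripper_width: 0.567
```

```bash
python3 s.py
```

```text
21.68 Ft [-7.84  0.36  1.08] Mt [-0.101 -0.6    0.013] [603. 274. 113.]
```

drive_tool:
  targets:
    - [0.13,0,0,0,1]

```text
clock: 21.77
position: [546.4, 262.2, 110.8]
ee_rot: [-0.298, 3.122, 0.002]
wrist_force: [-1.8, -1.2, -5.7]
gripper_width: 0.568
```

```bash
python3 s.py
```

```text
21.77 Ft [ 2.   -0.81  5.66] Mt [-0.04   0.278  0.034] [546. 262. 111.]
```

drive_tool:
  targets:
    - [0.13,0,0,0,1]

```text
clock: 21.85
position: [500.3, 252.8, 110.3]
ee_rot: [0.299, -3.124, 0.001]
wrist_force: [-0.2, -0.7, -3.5]
gripper_width: 0.565
```

```bash
python3 s.py
```

```text
21.85 Ft [ 0.33 -0.69  3.54] Mt [-0.067  0.019 -0.042] [500. 253. 110.]
```

drive_tool:
  targets:
    - [0,0,0,0,1]

```text
clock: 21.93
position: [486.9, 249.3, 108.2]
ee_rot: [0.3, -3.107, 0.007]
wrist_force: [-2.8, -1.6, -5.7]
gripper_width: 0.57
```

```bash
python3 s.py
```

```text
21.93 Ft [ 2.88 -0.99  5.77] Mt [-0.029  0.312  0.01 ] [487. 249. 108.]
```

drive_tool:
  targets:
    - [0,0,0,0,1]

```text
clock: 22.02
position: [495.5, 251.6, 110.5]
ee_rot: [0.301, -3.119, 0.003]
wrist_force: [0.2, 0.6, -3.8]
gripper_width: 0.566
```

```bash
python3 s.py
```

```text
22.02 Ft [-0.34  0.6   3.78] Mt [-0.041  0.008 -0.031] [495. 252. 111.]
```

drive_tool:
  targets:
    - [0,0,0,0,1]

```text
clock: 22.1
position: [500.3, 253.0, 112.1]
ee_rot: [0.301, -3.126, 0.001]
wrist_force: [0.3, 0.2, -3.6]
gripper_width: 0.565
```

```bash
python3 s.py
```

```text
22.1 Ft [-0.36  0.18  3.61] Mt [-0.016 -0.08  -0.003] [500. 253. 112.]
```

```bash
python3 -c "
from h import *
series(10)"
```

```text
22.1 Ftool [-0.36  0.18  3.61] Mtool [-0.016 -0.08  -0.003] [500. 253. 112.]
22.15 Ftool [-0.07 -0.36  4.69] Mtool [-0.072  0.011  0.035] [502. 253. 113.]
22.2 Ftool [-0.26  0.33  3.54] Mtool [-0.037  0.026  0.036] [502. 253. 113.]
22.25 Ftool [-0.55  0.07  3.99] Mtool [-0.04   0.024  0.027] [502. 253. 113.]
22.3 Ftool [-0.25  0.24  3.95] Mtool [-0.024  0.039  0.028] [502. 253. 113.]
22.35 Ftool [-0.98 -0.61  4.11] Mtool [-0.04   0.035 -0.033] [502. 253. 113.]
22.4 Ftool [ 0.34 -0.3   4.29] Mtool [-0.06   0.026  0.024] [502. 253. 113.]
22.45 Ftool [0.3  0.77 3.88] Mtool [-0.083  0.012 -0.05 ] [501. 253. 113.]
22.5 Ftool [-0.02 -0.68  3.64] Mtool [ 0.041  0.015 -0.001] [501. 253. 113.]
22.55 Ftool [0.09 0.43 3.77] Mtool [-0.101  0.053 -0.003] [501. 253. 113.]
```

drive_tool:
  targets:
    - [-0.03,0,-0.1,0,1]
    - [-0.06,0,-0.11,0,1]
    - [-0.09,0,-0.08,0,1]
    - [-0.11,0,-0.06,0,1]
    - [-0.12,0,-0.03,0,1]
    - [-0.12,0,0,0,1]
    - [-0.12,0,0,0,1]
    - [-0.12,0,0,0,1]
    - [-0.12,0,0,0,1]
    - [-0.12,0,0,0,1]
    - [-0.12,0,0,0,1]

```text
clock: 23.47
position: [834.7, 317.8, 226.2]
ee_rot: [0.301, -3.126, 0.0]
wrist_force: [1.2, -0.1, -3.9]
gripper_width: 0.567
```

```bash
python3 -c "
from h import *
need(500,253,106,191);print(arm.get_obs()['q'].round(3))"
```

```text
t 23.47 pos [834.7 317.8 226.2] yaw -169.0 w 0.567 F [ 1.2 -0.1 -3.9] M [ 0.08 -0.14  0.04] tilt 0.04
tool mm [3.408e+02 2.000e-01 1.204e+02] frac [1.1359e+00 7.0000e-04 4.0140e-01] roll frac -0.0 rows>= 10.0
[ 0.287  0.825  0.658 -0.     1.66  -1.476]
```

drive_tool:
  targets:
    - [-0.1,0,0,0,1]
    - [-0.1,0,0,0,1]
    - [-0.1,0,0,0,1]
    - [-0.1,0,0,0,1]

```text
clock: 23.8
position: [923.1, 330.7, 203.0]
ee_rot: [0.3, -3.124, -0.002]
wrist_force: [7.4, 1.4, -8.6]
gripper_width: 0.567
```

```bash
python3 -c "
from h import *
need(500,253,106,191);print(arm.get_obs()['q'].round(3))
series(4)"
```

```text
t 23.8 pos [923.1 330.7 203. ] yaw -169.0 w 0.567 F [ 7.4  1.4 -8.6] M [ 0.25 -0.64 -0.08] tilt 0.17
tool mm [429.9   4.2  98.2] frac [1.4331 0.0139 0.3272] roll frac -0.001 rows>= 12.0
[ 0.273  1.054  0.227  0.002  1.863 -1.489]
23.8 Ftool [-7.53 -0.05  8.62] Mtool [-0.12  -0.672  0.083] [923. 331. 203.]
23.85 Ftool [-0.63 -0.84  7.26] Mtool [ 0.001 -0.092  0.01 ] [927. 330. 204.]
23.9 Ftool [0.09 0.38 3.41] Mtool [-0.073  0.007 -0.044] [928. 331. 209.]
23.95 Ftool [0.04 1.18 3.51] Mtool [-0.012  0.047  0.025] [929. 332. 214.]
```

```bash
cat >> h.py <<'E'
def st(n=9):
    L=[]
    for i in range(n):
        o=arm.get_obs();R=Ro.from_rotvec(o["ee_rot"]).as_matrix()
        L.append(np.r_[R.T@o["wrist_force"],R.T@o["moment"]])
        if i<n-1: arm.capture("top")
    L=np.array(L);print(round(o["clock"],2),"mean",L.mean(0).round(3),"My",L[:,4].round(2),o["position"].round(1))
E
python3 -c "
from h import *
st(9)"
```

```text
24.35 mean [-0.363  0.143  3.726 -0.02   0.035  0.012] My [ 0.05 -0.2   0.05  0.08  0.04  0.11  0.04  0.08  0.06] [929.4 333.1 221.2]
```

drive_tool:
  targets:
    - [0.13,0,0,0,1]
    - [0.13,0,0,0,1]
    - [0.13,0,0,0,1]
    - [0.13,0,0,0,1]
    - [0.13,0,0,0,1]
    - [0.13,0,0,0,1]
    - [0.12,0,0,0,1]
    - [0.1,0,0,0,1]
    - [0.085,0,0,0,1]
    - [0.07,0,0,0,1]
    - [0.055,0,0,0,1]
    - [0.04,0,0,0,1]
    - [0.03,0,0,0,1]
    - [0.02,0,0,0,1]
    - [0.01,0,0,0,1]
    - [0,0,0,0,1]

```text
clock: 25.68
position: [557.1, 260.7, 210.8]
ee_rot: [-0.299, 3.103, 0.01]
wrist_force: [0.3, -0.1, -3.8]
gripper_width: 0.57
```

```bash
python3 -c "
from h import *
st(9)
need(500.9,253.1,112,191)"
```

```text
26.08 mean [-0.25   0.015  3.986 -0.021  0.005  0.004] My [-0.03 -0.02 -0.02  0.02  0.03  0.03  0.01 -0.01  0.03] [557.2 260.5 210. ]
t 26.08 pos [557.2 260.5 210. ] yaw -169.0 w 0.57 F [-0.4 -0.2 -3.6] M [-0.03  0.02  0.01] tilt 1.38
tool mm [59.   3.1 96.6] frac [0.1965 0.0102 0.322 ] roll frac -0.001 rows>= 3.0
```

drive_tool:
  targets:
    - [-0.02,0,0.03,0,1]
    - [-0.04,0,0.03,0,1]
    - [-0.06,0,0.03,0,1]
    - [-0.08,0,0,0,1]
    - [-0.1,0,0,0,1]
    - [-0.12,0,0,0,1]
    - [-0.12,0,0,0,1]
    - [0,0,0,0,1]
    - [0,0,0,0,1]
    - [0,0,0,0,1]

```text
clock: 26.92
position: [716.0, 291.3, 184.9]
ee_rot: [-0.298, 3.107, 0.008]
wrist_force: [-0.1, 0.1, -5.1]
gripper_width: 0.562
```

```bash
python3 -c "
from h import *
st(12)
o=arm.get_obs();R=Ro.from_rotvec(o['ee_rot']).as_matrix();print('xaxis',R[:,0].round(4),'zaxis',R[:,2].round(4),o['q'].round(3))
need(500.9,253.1,112,191)"
```

```text
27.47 mean [-1.270e-01 -2.670e-01  3.815e+00 -4.200e-02  5.800e-02 -3.000e-03] My [0.05 0.07 0.06 0.09 0.05 0.07 0.06 0.07 0.07 0.04 0.04 0.03] [716.3 291.6 187.3]
xaxis [-0.9814 -0.1906 -0.0241] zaxis [ 0.023   0.0082 -0.9997] [ 2.970e-01  6.240e-01  1.141e+00  1.000e-03  1.352e+00 -1.466e+00]
t 27.47 pos [716.3 291.6 187.3] yaw -169.0 w 0.565 F [-0.2 -0.4 -3.5] M [-0.03  0.03 -0.01] tilt 1.4
tool mm [220.5   3.   70. ] frac [0.7351 0.0099 0.2335] roll frac -0.0 rows>= 6.0
```

drive_tool:
  targets:
    - [0,0,0,0,1]
    - [0,0,0,0,1]
    - [0,0,0,0,1]
    - [0,0,0,0,1]
    - [0,0,0,0,1]
    - [0,0,0,0,1]
    - [0,0,0,0,1]
    - [0,0,0,0,1]
    - [0,0,0,0,1]
    - [0,0,0,0,1]
    - [0,0,0,0,1]
    - [0,0,0,0,1]

```text
clock: 28.47
position: [716.4, 291.6, 187.0]
ee_rot: [-0.299, 3.104, 0.009]
wrist_force: [0.1, -0.1, -4.2]
gripper_width: 0.565
```

```bash
python3 -c "
from h import *
st(10)"
```

```text
28.92 mean [ 0.06  -0.138  4.237 -0.025  0.06  -0.018] My [0.05 0.08 0.07 0.04 0.02 0.06 0.07 0.08 0.04 0.08] [716.4 291.6 187.1]
```

drive_tool:
  targets:
    - [0.04,0,0,0,1]
    - [0.08,0,0,0,1]
    - [0.12,0,0,0,1]
    - [0.13,0,0,0,1]
    - [0.13,0,0,0,1]
    - [0.13,0,0,0,1]
    - [0,0,0,0,1]
    - [0,0,0,0,1]
    - [0,0,0,0,1]
    - [0,0,0,0,1]
    - [0,0,0,0,1]
    - [0,0,0,0,1]
    - [0,0,0,0,1]

```text
clock: 30.0
position: [531.9, 255.8, 182.5]
ee_rot: [-0.298, 3.103, 0.009]
wrist_force: [0.0, 0.5, -5.4]
gripper_width: 0.564
```

```bash
python3 -c "
from h import *
st(9)"
```

```text
30.4 mean [ 2.03e-01  1.66e-01  4.14e+00 -3.20e-02  2.00e-02  2.00e-03] My [-0.01  0.01  0.07 -0.02  0.03  0.03  0.02  0.    0.04] [530.9 255.6 182.5]
```

drive_tool:
  targets:
    - [-0.04,0,0,0,1]
    - [-0.08,0,0,0,1]
    - [-0.12,0,0,0,1]
    - [-0.13,0,0,0,1]
    - [-0.13,0,0,0,1]
    - [-0.13,0,0,0,1]
    - [0,0,0,0,1]
    - [0,0,0,0,1]
    - [0,0,0,0,1]
    - [0,0,0,0,1]
    - [0,0,0,0,1]
    - [0,0,0,0,1]
    - [0,0,0,0,1]

```text
clock: 31.48
position: [715.7, 291.6, 187.6]
ee_rot: [-0.299, 3.104, 0.009]
wrist_force: [-0.7, 0.5, -4.2]
gripper_width: 0.563
```

```bash
python3 -c "
from h import *
st(9)"
```

```text
31.88 mean [ 0.109 -0.288  4.346 -0.04   0.073 -0.008] My [0.   0.11 0.07 0.05 0.06 0.02 0.16 0.11 0.06] [716.4 291.6 187. ]
```

drive_tool:
  targets:
    - [0.002,0,0,0,1]
    - [0.005,0,0,0,1]
    - [0.007,0,0,0,1]
    - [0.009,0,0,0,1]
    - [0.012,0,0,0,1]
    - [0.014,0,0,0,1]
    - [0.016,0,0,0,1]
    - [0.018,0,0,0,1]
    - [0.021,0,0,0,1]
    - [0.023,0,0,0,1]
    - [0.025,0,0,0,1]
    - [0.028,0,0,0,1]
    - [0.03,0,0,0,1]
    - [0.032,0,0,0,1]
    - [0.035,0,0,0,1]
    - [0.037,0,0,0,1]

```text
clock: 33.22
position: [622.9, 273.5, 184.8]
ee_rot: [-0.299, 3.104, 0.009]
wrist_force: [0.3, -0.0, -4.1]
gripper_width: 0.57
```

drive_tool:
  targets:
    - [0.037,0,0,0,1]
    - [0.035,0,0,0,1]
    - [0.032,0,0,0,1]
    - [0.03,0,0,0,1]
    - [0.028,0,0,0,1]
    - [0.025,0,0,0,1]
    - [0.023,0,0,0,1]
    - [0.021,0,0,0,1]
    - [0.018,0,0,0,1]
    - [0.016,0,0,0,1]
    - [0.014,0,0,0,1]
    - [0.012,0,0,0,1]
    - [0.009,0,0,0,1]
    - [0.007,0,0,0,1]
    - [0.005,0,0,0,1]
    - [0.002,0,0,0,1]
    - [0,0,0,0,1]
    - [0,0,0,0,1]

```text
clock: 34.72
position: [531.7, 255.7, 182.6]
ee_rot: [-0.299, 3.104, 0.009]
wrist_force: [1.0, 0.1, -4.3]
gripper_width: 0.569
```

```bash
python3 -c "
from h import *
st(11)
o=arm.get_obs();R=Ro.from_rotvec(o['ee_rot']).as_matrix();print('xaxis',R[:,0].round(4),'zaxis',R[:,2].round(4),o['q'].round(3))"
```

```text
35.22 mean [ 6.600e-02 -5.300e-02  4.023e+00 -4.100e-02  4.800e-02 -3.000e-03] My [ 0.1  -0.03 -0.02  0.03  0.05  0.03  0.12  0.05  0.01  0.07  0.14] [531.5 255.7 182.5]
xaxis [-0.9814 -0.1905 -0.0238] zaxis [ 0.0227  0.0081 -0.9997] [ 0.331  0.37   1.601  0.     1.146 -1.432]
```

Run:
```python
from h import *
print("can top",ray("top",[(302,122)],170).round(0))
need(489.5,-222.8,100,184.2)
```

```text
can top [[734.  14. 170.]]
t 35.22 pos [531.5 255.7 182.5] yaw -169.0 w 0.569 F [ 0.5  1.1 -4. ] M [-0.06  0.13 -0.04] tilt 1.38
tool mm [ 134.4 -462.    77.7] frac [ 0.448  -1.5401  0.2589] roll frac 0.226 rows>= 13.0
```

drive_tool:
  targets:
    - [0.02,-0.06,0,0,1]
    - [0.034,-0.118,0,0,1]
    - [0.034,-0.118,0,0,1]
    - [0.034,-0.118,0,0,1]
    - [0.034,-0.118,0,0,1]
    - [0.034,-0.118,0,0,1]
    - [0.034,-0.118,0,0,1]
    - [0.034,-0.118,0,0,1]
    - [0.034,-0.118,0,0,1]
    - [0.034,-0.118,0,0,1]
    - [0.034,-0.118,0,0,1]
    - [0.034,-0.118,0,0,1]
    - [0.034,-0.118,0,0,1]
    - [0.02,-0.064,0,0,1]
    - [0,0,0,0.075,1]
    - [0,0,0.05,0.075,1]
    - [0,0,0.08,0.076,1]
    - [0,0,0.06,0,1]
    - [0,0,0,0,1]
    - [0,0,0,0,1]

```text
clock: 36.88
position: [488.3, -222.6, 120.2]
ee_rot: [-0.115, 3.118, 0.013]
wrist_force: [-1.1, 0.0, -2.9]
gripper_width: 0.567
```

Run:
```python
from h import *
need(489.5,-222.8,60,184.2)
im=arm.capture("top");cv2.imwrite("pics/p1.png",cv2.resize(im[130:260,330:480],None,fx=4,fy=4)[:,:,::-1])
```

```text
t 36.88 pos [ 488.3 -222.6  120.2] yaw -175.8 w 0.567 F [-1.1  0.  -2.9] M [-0.02  0.02  0.02] tilt 1.3
tool mm [ 0.1 -0.8 60.2] frac [ 0.0004 -0.0027  0.2006] roll frac 0.001 rows>= 2.0
```

View pics/p1.png

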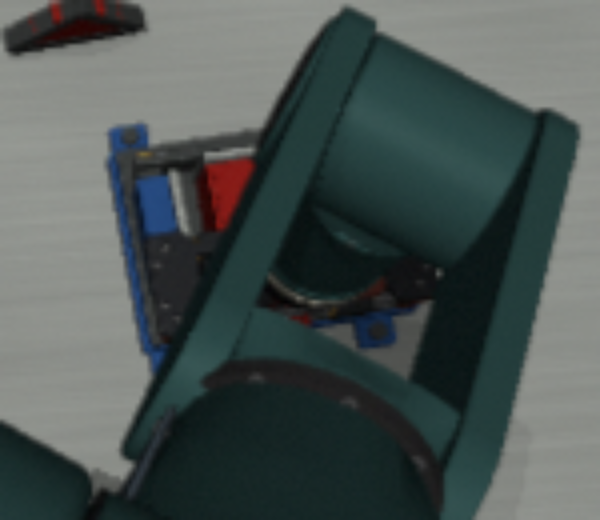

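drive_tool:
  targets:
    - [0,-0.003,0.06,0,1]
    - [0,0,0.06,0,1]
    - [0,0,0.03,0,1]
    - [0,0,0,0,1]
    - [0,0,0,0,1]

```text
clock: 37.35
position: [490.4, -223.6, 76.3]
ee_rot: [-0.115, 3.116, 0.011]
wrist_force: [-0.1, 0.1, -4.0]
gripper_width: 0.567
```

Run:
```python
from h import *
need(489.5,-222.8,39,184.2)
im=arm.capture("side");cv2.imwrite("pics/p2.png",cv2.resize(im[190:330,310:460],None,fx=4,fy=4)[:,:,::-1])
```

```text
t 37.35 pos [ 490.4 -223.6   76.3] yaw -175.8 w 0.567 F [-0.1  0.1 -4. ] M [ 0.05  0.07 -0.03] tilt 1.39
tool mm [ 1.7  0.6 37.3] frac [0.0058 0.0021 0.1244] roll frac 0.001 rows>= 1.0
```

View pics/p2.png

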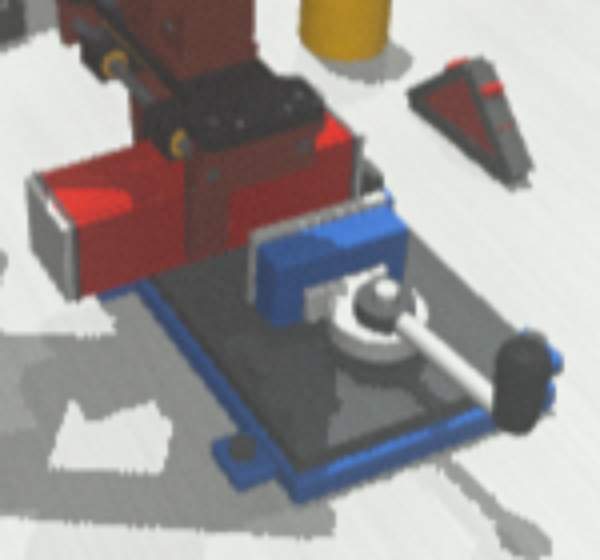

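drive_tool:
  targets:
    - [0,0,0.06,0,1]
    - [0,0,0.04,0,1]
    - [0,0,0.02,0,1]
    - [0,0,0,0,1]
    - [0,0,0,0,1]

```text
clock: 37.82
position: [491.4, -223.5, 40.4]
ee_rot: [-0.115, 3.116, 0.011]
wrist_force: [0.7, -0.0, -4.7]
gripper_width: 0.568
```

Run:
```python
from h import *
need(489.5,-222.8,39,184.2)
```

```text
t 37.82 pos [ 491.4 -223.5   40.4] yaw -175.8 w 0.568 F [ 0.7 -0.  -4.7] M [0.1  0.02 0.04] tilt 1.41
tool mm [1.8 0.8 1.4] frac [0.0062 0.0026 0.0045] roll frac 0.0 rows>= 1.0
```

drive_tool:
  targets:
    - [0,0,0.007,0,1]
    - [0,0,0,0,1]
    - [0,0,0,0,-1]
    - [0,0,0,0,-1]
    - [0,0,0,0,-1]
    - [0,0,0,0,-1]
    - [0.06,0,0,0,-1]
    - [0.06,0,0,0,-1]
    - [0,0,0,0,-1]
    - [0,0,0,0,1]
    - [0,0,0,0,1]
    - [0,0,0,0,1]
    - [0,0,0,0,1]
    - [0,0,0,0,1]

```text
clock: 38.98
position: [455.8, -226.0, 36.8]
ee_rot: [-0.115, 3.116, 0.011]
wrist_force: [0.1, -0.3, -0.8]
gripper_width: 0.66
```

Run:
```python
from h import *
need(475.5,-223.8,39,184.2)
```

```text
t 38.98 pos [ 455.8 -226.    36.8] yaw -175.8 w 0.66 F [ 0.1 -0.3 -0.8] M [ 0.06  0.01 -0.01] tilt 1.41
tool mm [-19.9   0.7  -1.7] frac [-0.0662  0.0025 -0.0057] roll frac 0.001 rows>= 1.0
```

drive_tool:
  targets:
    - [-0.02,0,0,0,1]
    - [-0.02,0,0,0,1]
    - [-0.013,0,0,0,1]
    - [0,0,0,0,1]

```text
clock: 39.32
position: [472.2, -224.7, 37.0]
ee_rot: [-0.115, 3.116, 0.011]
wrist_force: [-0.4, -0.4, -4.7]
gripper_width: 0.569
```

Run:
```python
from h import *
need(475.5,-223.8,39,184.2)
```

```text
t 39.32 pos [ 472.2 -224.7   37. ] yaw -175.8 w 0.569 F [-0.4 -0.4 -4.7] M [ 0.08  0.14 -0.01] tilt 1.42
tool mm [-3.4  0.7 -1.9] frac [-0.0113  0.0023 -0.0065] roll frac 0.001 rows>= 1.0
```

drive_tool:
  targets:
    - [-0.01,0,0,0,1]
    - [-0.01,0,0,0,1]
    - [-0.007,0,0,0,1]
    - [0,0,0,0,1]

```text
clock: 39.65
position: [478.9, -223.8, 37.1]
ee_rot: [-0.115, 3.117, 0.012]
wrist_force: [-1.7, 0.9, -3.7]
gripper_width: 0.569
```

drive_tool:
  targets:
    - [-0.008,0,0,0,1]
    - [-0.007,0,0,0,1]
    - [0,0,0,0,1]

```text
clock: 39.9
position: [478.9, -223.4, 36.8]
ee_rot: [-0.118, 3.124, 0.013]
wrist_force: [-15.0, -5.8, 2.2]
gripper_width: 0.57
```

drive_tool:
  targets:
    - [0.006,0,0.004,0,1]
    - [0,0,0,0,-1]
    - [0,0,0,0,-1]
    - [0,0,0,0,-1]
    - [0,0,0,0,-1]
    - [0,0,0,0,-1]
    - [0,0,-0.08,0,-1]
    - [0,0,-0.12,0,-1]
    - [0,0,-0.12,0,-1]
    - [0,0,0,0,-1]

```text
clock: 40.73
position: [483.4, -227.0, 138.1]
ee_rot: [-0.115, 3.108, 0.002]
wrist_force: [0.8, -0.7, -0.1]
gripper_width: 1.004
```

Run:
```python
from h import *
need(475.5,-223.8,139,184.2)
a=arm.capture("top")[130:260,330:480];b=arm.capture("side")[190:320,310:460]
cv2.imwrite("pics/p3.png",cv2.resize(np.hstack([a,b]),None,fx=2.66,fy=2.66,interpolation=cv2.INTER_CUBIC)[:,:,::-1])
```

```text
t 40.73 pos [ 483.4 -227.   138.1] yaw -175.8 w 1.004 F [ 0.8 -0.7 -0.1] M [ 0.03  0.01 -0.04] tilt 1.81
tool mm [ 7.6  3.7 -1.1] frac [ 0.0253  0.0125 -0.0037] roll frac 0.001 rows>= 1.0
```

View pics/p3.png

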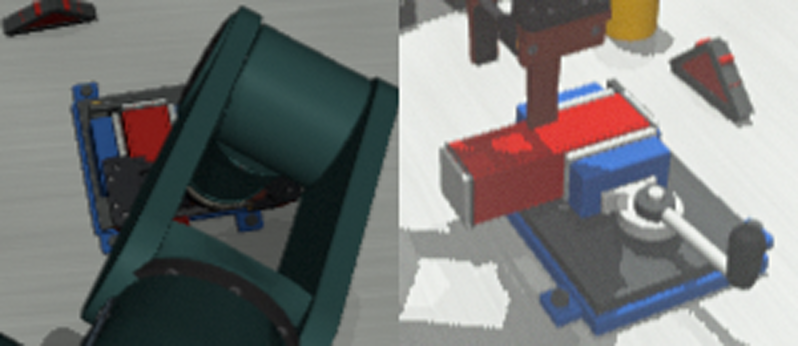

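drive_tool:
  targets:
    - [0,0,0,0.217,-1]
    - [0,0,0,0.217,-1]
    - [0,0,0,0.217,-1]
    - [0,0,0,0.217,-1]
    - [0,0,0,0.217,-1]
    - [0,0,0,0.217,-1]
    - [0,0,0,0.217,-1]
    - [0,0,0,0.217,-1]
    - [0,0,0,0.217,-1]
    - [0,0,0,0.217,-1]
    - [0,0,0,0.217,-1]
    - [0,0,0,0.217,-1]
    - [0,0,0,0.217,-1]
    - [0,0,0,0,-1]

```text
clock: 42.0
position: [478.5, -223.9, 130.4]
ee_rot: [2.027, 2.388, 0.032]
wrist_force: [0.7, 0.6, -0.2]
gripper_width: 1.001
```

Run:
```python
from h import *
need(582,-405,135,99.6)
im=cv2.imread("pics/side0.png")[:,:,::-1].copy()
blobs("side",im,(0,0,0),(180,255,50),(425,265,455,310),85)
im=cv2.imread("pics/top0.png")[:,:,::-1].copy()
blobs("top",im,(0,0,0),(180,255,40),(435,155,465,185),85)
# triangulate blob centres
def cen(n,im,box):
    x0,y0,x1,y1=box;v=im[y0:y1,x0:x1].max(2)<45;ys,xs=np.nonzero(v);return (x0+(xs.min()+xs.max())/2,y0+(ys.min()+ys.max())/2)
a=cen("top",im,(435,155,465,185));s=cv2.imread("pics/side0.png");b=cen("side",s,(425,265,455,310));print(a,b)
best=min(((np.linalg.norm(ray("top",[a],z)-ray("side",[b],z)),z) for z in range(50,130)));print(best,ray("top",[a],best[1]),ray("side",[b],best[1]))
```

```text
t 42.0 pos [ 478.5 -223.9  130.4] yaw 99.4 w 1.001 F [ 0.7  0.6 -0.2] M [-0.04  0.07 -0.03] tilt 1.29
tool mm [-195.5   72.8   -4.3] frac [-0.6517  0.2425 -0.0143] roll frac -0.008 rows>= 6.0
px [449.8 170.7] area 58.5 rect [ 584.1 -408. ] [18.5 35.2] 39.5Traceback (most recent call last):
  File "<stdin>", line 10, in <module>
  File "<stdin>", line 9, in cen
    return umr_minimum(a, axis, None, out, keepdims, initial, where)
ValueError: zero-size array to reduction operation minimum which has no identity
```

drive_tool:
  targets:
    - [-0.11,0.041,0,0,-1]
    - [-0.11,0.041,0,0,-1]
    - [-0.11,0.041,0,0,-1]
    - [-0.11,0.041,0,0,-1]
    - [-0.11,0.041,0,0,-1]
    - [-0.109,0.04,0,0,-1]
    - [0,0,0,0,-1]
    - [0,0,0,0,-1]
    - [0,0,0,0,-1]

```text
clock: 42.75
position: [583.7, -406.2, 131.3]
ee_rot: [2.02, 2.394, 0.033]
wrist_force: [-0.9, 1.1, 0.1]
gripper_width: 1.001
```

Run:
```python
from h import *
need(583,-407,72,99.6)
b=arm.capture("side")
cv2.imwrite("pics/p4.png",cv2.resize(b[170:330,360:520],None,fx=3.5,fy=3.5,interpolation=cv2.INTER_CUBIC)[:,:,::-1])
```

```text
t 42.75 pos [ 583.7 -406.2  131.3] yaw 99.7 w 1.001 F [-0.9  1.1  0.1] M [-0.01  0.07  0.03] tilt 1.31
tool mm [-1.1 -2.2 59.2] frac [-0.0036 -0.0072  0.1974] roll frac 0.003 rows>= 2.0
```

View pics/p4.png

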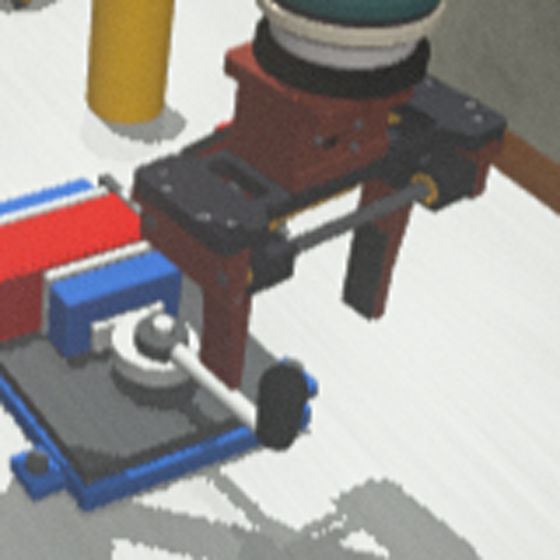

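drive_tool:
  targets:
    - [-0.003,-0.007,0.07,0,-1]
    - [0,0,0.08,0,-1]
    - [0,0,0.047,0,-1]
    - [0,0,0,0,-1]
    - [0,0,0,0,1]
    - [0,0,0,0,1]
    - [0,0,0,0,1]
    - [0,0,0,0,1]
    - [0,0,0,0,1]
    - [0,0,0,0,1]
    - [0,0,0,0,1]
    - [0,0,0,0,1]
    - [0,0,0,0,1]

```text
clock: 43.88
position: [584.3, -408.1, 74.0]
ee_rot: [2.02, 2.39, 0.033]
wrist_force: [0.4, 0.0, -0.2]
gripper_width: 0.357
```

Run:
```python
from h import *
need(583,-407,72,99.6)
```

```text
t 43.88 pos [ 584.3 -408.1   74. ] yaw 99.6 w 0.357 F [ 0.4  0.  -0.2] M [-0.11  0.12  0.02] tilt 1.38
tool mm [ 1.3 -1.2  1.9] frac [ 0.0044 -0.0039  0.0065] roll frac -0.001 rows>= 1.0
```

drive_tool:
  targets:
    - [0,0,0,0,1]
    - [0,0,0,0,1]
    - [0.0017,0.033,0,-0.2,1]
    - [0.0017,0.033,0,-0.2,1]
    - [0.0017,0.033,0,-0.2,1]
    - [0,0,0,0,1]
    - [0,0,0,0,1]

```text
clock: 44.47
position: [613.0, -398.3, 74.0]
ee_rot: [1.623, 2.672, 0.03]
wrist_force: [3.8, 0.0, -5.5]
gripper_width: 0.274
```

```bash
cat > k.py <<'E'
from h import *
o=arm.get_obs();R=Ro.from_rotvec(o["ee_rot"]).as_matrix();p=o["position"][:2]-[566.3,-313.4]
print(round(o["clock"],2),"r",np.hypot(*p).round(1),"theta",(np.arctan2(p[0],-p[1])-.073).round(3),"yaw-need",(np.degrees(np.arctan2(R[1,0],R[0,0]))-np.degrees(np.arctan2(-p[1],-p[0]))).round(1),"Ft",(R.T@o["wrist_force"]).round(1),"Mt",(R.T@o["moment"]).round(2),o["position"].round(1),round(o["gripper_width"],3))
E
python3 k.py
```

```text
44.47 r 96.9 theta 0.43 yaw-need -1.4 Ft [-1.7  3.2  5.6] Mt [-0.31 -0.29 -0.03] [ 613.  -398.3   74. ] 0.274
```

drive_tool:
  targets:
    - [0.0017,0.033,0,-0.2,1]
    - [0.0017,0.033,0,-0.2,1]
    - [0.0017,0.033,0,-0.2,1]
    - [0.0017,0.033,0,-0.2,1]
    - [0.0017,0.033,0,-0.2,1]
    - [0.0017,0.033,0,-0.2,1]
    - [0,0,0,0,1]
    - [0,0,0,0,1]

```text
clock: 45.13
position: [654.4, -355.9, 74.1]
ee_rot: [0.717, 3.036, 0.023]
wrist_force: [7.8, 1.3, -12.5]
gripper_width: 0.279
```

```bash
python3 k.py
```

```text
45.13 r 97.8 theta 1.048 yaw-need -0.8 Ft [-6.2  4.4 12.7] Mt [-0.62 -1.02  0.01] [ 654.4 -355.9   74.1] 0.279
```

drive_tool:
  targets:
    - [0.001,0.022,0,-0.133,1]
    - [0.001,0.022,0,-0.133,1]
    - [0,0,0,0,1]
    - [0,0,0,0,1]

```text
clock: 45.47
position: [659.4, -344.0, 74.2]
ee_rot: [0.505, 3.077, 0.021]
wrist_force: [8.7, 0.2, -14.3]
gripper_width: 0.278
```

```bash
python3 k.py
```

```text
45.47 r 98.0 theta 1.181 yaw-need -0.5 Ft [-7.9  2.7 14.5] Mt [-0.52 -1.3   0.09] [ 659.4 -344.    74.2] 0.278
```

drive_tool:
  targets:
    - [0.008,0.016,0.004,-0.1,1]
    - [0.002,0.016,0.002,-0.1,1]
    - [0,0,0,0,1]
    - [0,0,0,0,1]

```text
clock: 45.8
position: [661.1, -337.6, 74.1]
ee_rot: [0.344, 3.094, 0.01]
wrist_force: [9.8, -7.7, -12.9]
gripper_width: 0.279
```

```bash
python3 k.py
```

```text
45.8 r 97.9 theta 1.248 yaw-need 1.6 Ft [-10.9  -5.4  13.1] Mt [ 0.66 -1.72  0.23] [ 661.1 -337.6   74.1] 0.279
```

drive_tool:
  targets:
    - [0.002,0.016,0.002,-0.1,1]
    - [0.001,0.016,0.001,-0.1,1]
    - [0,0,0,0,1]
    - [0,0,0,0,1]

```text
clock: 46.13
position: [661.4, -333.4, 74.0]
ee_rot: [0.181, 3.107, -0.004]
wrist_force: [5.3, -21.3, -13.4]
gripper_width: 0.274
```

```bash
python3 k.py
```

```text
46.13 r 97.1 theta 1.291 yaw-need 5.2 Ft [ -7.3 -20.5  13.6] Mt [ 3.06 -1.22  0.05] [ 661.4 -333.4   74. ] 0.274
```

drive_tool:
  targets:
    - [0,0.008,0,0,1]
    - [0,0,0,0,1]
    - [0,0,0,0,1]

```text
clock: 46.38
position: [661.5, -332.9, 74.0]
ee_rot: [0.182, 3.107, -0.008]
wrist_force: [5.7, -25.6, -15.0]
gripper_width: 0.274
```

```bash
python3 k.py
```

```text
46.38 r 97.2 theta 1.296 yaw-need 4.9 Ft [ -8.2 -24.7  15.3] Mt [ 3.77 -1.17  0.01] [ 661.5 -332.9   74. ] 0.274
```

drive_tool:
  targets:
    - [0,-0.004,0,0,1]
    - [0,0,0,0,-1]
    - [0,0,0,0,-1]
    - [0,0,0,0,-1]
    - [0,0,0,0,-1]
    - [0,0,0,0,-1]
    - [0,0,-0.06,0,-1]
    - [0,0,-0.12,0,-1]
    - [0,0,-0.12,0,-1]
    - [0,0,-0.12,0,-1]
    - [-0.12,0,-0.06,0,-1]
    - [-0.12,0,0,0,-1]
    - [-0.12,0,0,0,-1]
    - [-0.12,0,0,0,-1]
    - [-0.12,0,0,0,-1]
    - [0,0,0,0,-1]

```text
clock: 47.72
position: [839.8, -344.3, 217.8]
ee_rot: [0.175, 3.113, 0.017]
wrist_force: [-1.7, 0.5, -1.8]
gripper_width: 1.003
```

Run:
```python
from h import *
need(660,-333,200,175)
a=arm.capture("top");b=arm.capture("side")
A=cv2.resize(a[110:260,160:480],None,fx=2.5,fy=2.5);B=cv2.resize(b[130:320,255:520],None,fx=1.18,fy=1.18)
B=cv2.copyMakeBorder(B,0,0,0,800-B.shape[1],cv2.BORDER_CONSTANT)
cv2.imwrite("pics/p5.png",np.vstack([A,B])[:600,:,::-1])
```

```text
t 47.72 pos [ 839.8 -344.3  217.8] yaw 173.5 w 1.003 F [-1.7  0.5 -1.8] M [ 0.05  0.02 -0.02] tilt 1.47
tool mm [180.3  -9.1  13.6] frac [ 0.6011 -0.0304  0.0454] roll frac -0.048 rows>= 5.0
```

View pics/p5.png

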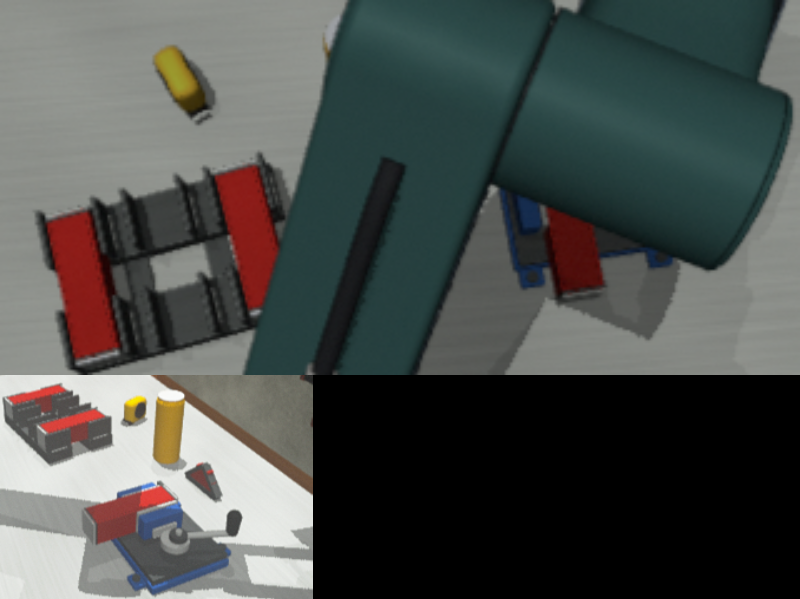

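Run:
```python
from h import *
print(ray("top",[(392.8,228)],80),"expect rear 429,-223")
print(ray("side",[(452.5,254.6)],85),"knob expect ~660,-333")
```

```text
[[ 429.11233381 -221.55549246   80.        ]] expect rear 429,-223
[[ 660.77612103 -337.35748563   85.        ]] knob expect ~660,-333
```

```bash
python3 -c "
from bench import arm
print(arm.close_job())"
```

```text
the job is handed in; nothing more can be done
None
```

The middle post of the rack is clamped in the vise against the work stop, and the job is handed in at about 48 s. My choice of that post as the faulty one is likely but not certain.

**Finding the rattle:** The drive cannot tip the tool, so I shook the posts along their length. No post gave the clear 0.4 N m knock.
- **Middle post:** Its resting wrist moment shifted by about 0.05 N m with the direction of the last stop, in three repeats. It was about 0.01–0.02 N m after stops in one direction and 0.06–0.07 in the other. It also gave one isolated −0.2 N m spike while standing still.
- **Slow-move check:** To rule out an effect of arm position, I moved the post gently to the same place. That read 0.048 ± 0.015 N m, which only partly supports the slug.
- **Outer posts:** They showed no such shift, but I gave them only the shorter shakes, not the longer test the middle post got.

**Clamping:** I laid the post between the jaws and pushed it forward until the stop pushed back with about 15 N. I then swung the lever to about 1.29 rad, where it resisted with about 25 N, and it stayed there after release.

**Last checks:**
- The post's free end measured (429, −222) mm, against (429, −223) expected when seated at the stop.
- The knob measured (661, −337) mm, about 4 mm from where I left it, which is within what I can read off the picture.
- The final pictures show the other two posts lying in the rack, and the spray can, tape measure and magnet still standing. I did not measure these.
- The robot is touching nothing.

**Side effect:** Driving the arm to its reach limit during the search left the tool tilted about 1.4°. The last pictures show the clamped post lying flat.

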